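# Bring the square jar to the front of the supply carousel and hold it there

### The arm

A 6-joint arm with a two-finger parallel gripper is mounted at the origin on the work surface. World frame = base frame: x ahead of the robot, y to its left, z up, the work surface at z = 0. Lengths are in m, angles in degrees, forces in N, time in s.
With the tool pointing down it reaches from about 0.375 to 0.9 m from the base axis. Payload 3.1 kg.
Tool frame: the origin (TCP) lies on the centre line of the jaws, within the pads' length; the fingertips stand 17 mm ahead of it and the grasp point (between the pads) lies 2 mm behind it; z points along the fingers, y is the line along which they close (so a half turn about z gives the same grasp; the last joint's range is limited). The gripper opens to 87 mm and grips with 3 to 60 N. Pads are 19 mm wide; open, the fingers measure 117 mm over their backs; the gripper's body (75 mm by 190 mm) begins 51 mm behind the grasp point.
Start: joints at [66.148, 30.224, 82.088, -0, 67.689, -10.227], TCP at [0.147, 0.607, 0.24] pointing down, gripper open.
Joint ranges: [-176.69, 176.69], [-43.24, 126.21], [12.49, 139.97], [-82, 262], [0, 151.66], [-163.58, 163.58]. Speed limits (degrees/s): [159.86, 159.86, 180, 180, 180, 180].

### API

Orientations are given as a 3x3 rotation matrix whose columns are the frame's x, y, z axes.
In Python, from rig import bot, imaging, finder gives the robot as it stands. The module is installed in compiled form; this text tells all that it offers.
- The arm moves only by the tool play_rows, never from a script. Its argument "motion" is a list that holds one entry, the list of rows, each a list of 6 numbers: the shift along the tool's x, y, z in fractions of the full range, 1 being 0.5 m, then the turn, a rotation vector about the tool's x, y, z in parts of the range, where 1.0 means 90 degrees. In form: [[[dx, dy, dz, wx, wy, wz], ...]]. A call has 1 to 8 rows; each row is the pose to reach, as a shift and turn from the pose commanded when the call began, along the tool's axes at that moment; what a row does not reach only later rows make up. A row lasts 1/12 s, in which the tool goes at most 41.7 mm and 7.16 degrees, less where a joint would pass 70% of its speed; a pose out of reach is approached as far as the arm can. No shift or turn number may pass 1 either way. A call with a gripper value outside its range is refused whole. "fingers" is the finger opening in m, from 0 to 0.087, set as the call begins (left out, the last holds). The fingers move at their own pace and stop on an object; the grip force is fixed at half the most. Time passes only in rows, so rows that repeat a pose let the fingers close. It gives the time, the measured TCP pose, the force, the opening and the grip force at its end, in the units of the state.
- bot.read_state(): the state, without advancing time (a new reading comes with each control period).
- imaging.capture(name): name is "scene" or "top"; returns a dict with "frame" (480x640x3 uint8, red, green, blue), "camera_matrix" (3x3 intrinsics, pixels), "R" (3x3) and "t" (3): a world point X has camera coordinates R X + t. Camera axes: x right, y down, z forward; pixel columns grow to the right and rows downward; lengths in m; the calibration is good to about 2 mm. A picture is of the moment at which its call begins. There is no depth.
- bot.hand_in(): hands the job in; it is judged then, once.
Trained networks look in the newest picture that a camera, given by its name, has taken for a name from the list of things; names that differ only in an ending like _2 or _b are one class to them, and where a whole thing is asked for, a point or a joint stands for the part that bears it (a point fixed in the world has none). Each returns a list of dicts, best first, with "confidence" (0 to 1); they miss things now and then, are a little off and sometimes report something else, mostly with a low value. They report only what shows in the picture. A call takes as long as a camera call.
- finder.recognise(camera, name): "at" ([x, y, z] in m, in world coordinates, good to about 4 mm: the middle of the surface that is visible of it).
- finder.outline_of(camera, name): "pixels" (480x640 bool, what is visible of it).
The state is a dict: "time_s": time; "joint_positions": joint angles; "qvel": joint speeds; "tau": joint torques, N m; "position": TCP position; "tcp_rot": TCP orientation; "force": force on the tool from outside, world axes, zero at the start; "moment": the same for the moment, N m; "opening": opening from 0.0 (shut) to 1.0 (fully open); "grasp_force": force on a finger pad.
Only numpy, scipy, OpenCV 4.12 (cv2) and the standard library are available. Lean on these libraries where they do the work, as an engineer would, in place of code of your own. Each camera call takes 0.05 s, during which the arm holds its last target. There are 200 camera calls.

### The job

The paper-fastener carousel on the desk has four round jars and one square jar: turn it by the steel bar handle on top, in as many grips as you need, until the square jar stands squarely over the pointer that sticks out of the carousel's foot, and finish with the gripper still closed on the handle, holding the carousel still. Do not push on the glass jars or move anything else on the desk.

Things in the scene. Friction and masses are not known exactly. Their poses are not given: they have to be found in the camera images.
- foot: fixed aluminium foot of the carousel: disc 170 mm across, 10 mm high. Origin: on the turntable's vertical axis, at desk height. Its own -x axis is the carousel's FRONT: a flat pointer, 16 mm wide with a diamond end, lies on the desk along -x to 165 mm from the axis (55 mm beyond the turntable's rim). Place and yaw vary; the pointer faces the robot's side within 35 degrees
- turntable (a joint): turntable angle (wooden disc 220 mm across, top 24 mm above the desk) about the vertical, counter-clockwise from above positive; 0 or any whole turn = square jar exactly over the pointer. Turns both ways without stops, light friction (0.06 N m), stays where it is left. Five jars are fixed in it 72 degrees apart; about 2 kg in all
- square_jar: the square jar: glass, 50 x 50 mm, with a square steel lid 54 x 54 mm, 78 mm high (lid top 102 mm above the desk). Origin: centre of its underside, 74 mm from the turntable's axis, 24 mm above the desk; its own -x axis points away from the axis
- round_jars: the four round glass jars, 50 mm across with round steel lids 54 mm across, lid tops 102 mm above the desk, their centres 74 mm from the axis. They turn with the turntable. Origin: on the turntable's axis at the disc's top; axes as the square jar's
- handle: upright steel bar grip on an 18 mm post on the turntable's axis, turning with it: 64 mm long (own x, on the line through the axis and the square jar, +x away from that jar), 14 mm thick (y), 40 mm tall (z). Origin: the bar's centre, 155 mm above the desk (bar from 135 to 175 mm), higher than all jars. Pinch it across its 14 mm from above
- stapler: bystander: red stapler, 130 x 34 x 54 mm high, origin under its centre, beside the carousel
- mug: bystander: white mug, 80 mm across, 90 mm high, beside the carousel, origin under its centre
- pen_cup: bystander: glass pen cup, 76 mm across, 100 mm high, with three pens fixed in it up to 155 mm, origin under its centre
- hole_punch: bystander: steel hole punch, 100 x 120 x 75 mm high, origin under its centre
- tape: bystander: grey tape dispenser, 140 x 55 x 80 mm high, origin under its centre

How it is judged:
By the outcome, as a careful person would: the job done as asked, in the order asked, and still so for the second after the job is handed in, while the arm keeps its last pose, push and grip.
It also fails if it takes over 64 s, if anything falls off the work surface, if the arm or the gripper's body presses on something with over 40 N, if the wrist force passes 120 N, or if a joint passes its speed limit or range.

## Working session

There is one attempt and no reset: what is moved stays moved. The work goes in short steps, Python scripts to look and compute and a tool call to move; the robot and the scene stay as the last step left them, time stands still between calls to the robot, and variables do not carry over. Pictures are saved under pics/ and viewed, at most 10 in all, crops included, and the job is handed in when it is done.

Besides the shell and the picture viewer there is one more tool, called after ">>>" as name(argument=value, ...), one argument or row to a line, values as JSON. play_rows: Moves the arm, as the interface text tells. Its arguments: {"type":"object","properties":{"motion":{"type":"array"},"fingers":{"type":"number"}},"required":["motion"]}

```bash
mkdir -p pics; cat > h.py <<'E'
import numpy as np, cv2
from rig import bot, imaging, finder
def cap(n,f=None):
    c=imaging.capture(n)
    if f: cv2.imwrite('pics/'+f,c['frame'][:,:,::-1])
    return c
def ray(c,uv,z):
    K,R,t=map(np.array,(c['camera_matrix'],c['R'],c['t']))
    d=R.T@np.linalg.inv(K)@np.array([uv[0],uv[1],1.]); o=-R.T@t
    return o+d*(z-o[2])/d[2]
def proj(c,X):
    K,R,t=map(np.array,(c['camera_matrix'],c['R'],c['t']))
    p=K@(R@np.array(X)+t); return p[:2]/p[2]
E
python3 - <<'E'
from h import *
for n in('top','scene'):
    c=cap(n,n+'0.png')
    print(n,-np.array(c['R']).T@np.array(c['t']))
    for k in('foot','turntable','square_jar','round_jars','handle','stapler','mug','pen_cup','hole_punch','tape'):
        print(k,[(np.round(d['at'],3).tolist(),round(d['confidence'],2)) for d in finder.recognise(n,k)[:2]])
s=bot.read_state();print(s['time_s'],s['tcp_rot'],s['position'])
E
```

```text
top [0.37813333 0.02004144 1.72924292]
foot []
turntable [([0.574, -0.105, 0.031], 0.76)]
square_jar [([0.572, -0.105, 0.028], 0.73), ([0.641, -0.136, 0.104], 0.68)]
round_jars [([0.555, -0.094, 0.105], 0.77), ([0.658, 0.056, 0.054], 0.18)]
handle [([0.571, -0.1, 0.175], 0.49)]
stapler [([0.656, 0.054, 0.056], 0.97), ([0.539, -0.279, 0.024], 0.19)]
mug [([0.538, -0.281, 0.024], 0.61), ([0.575, -0.105, 0.026], 0.54)]
pen_cup [([0.61, -0.454, 0.066], 0.81)]
hole_punch [([0.422, -0.489, 0.055], 0.76)]
tape []
scene [ 1.38483785 -1.13170033  1.07530757]
foot [([0.59, -0.135, 0.061], 0.59)]
turntable [([0.592, -0.14, 0.062], 0.97), ([0.544, -0.29, 0.054], 0.41)]
square_jar [([0.656, -0.15, 0.082], 0.77)]
round_jars [([0.573, -0.125, 0.087], 0.59), ([0.658, -0.148, 0.083], 0.26)]
handle [([0.584, -0.11, 0.162], 0.66), ([0.614, -0.462, 0.08], 0.2)]
stapler [([0.676, 0.044, 0.038], 0.73)]
mug [([0.541, -0.292, 0.057], 0.81)]
pen_cup [([0.615, -0.464, 0.079], 0.66)]
hole_punch [([0.446, -0.512, 0.04], 0.85)]
tape [([0.416, 0.463, 0.022], 0.73)]
1.1 [[-9.71852943e-01  2.35588321e-01  4.63769715e-06]
 [ 2.35588321e-01  9.71852943e-01 -8.61681990e-07]
 [-4.71016184e-06  2.55159106e-07 -1.00000000e+00]] [0.14721196 0.60738451 0.2395368 ]
```

View pics/top0.png

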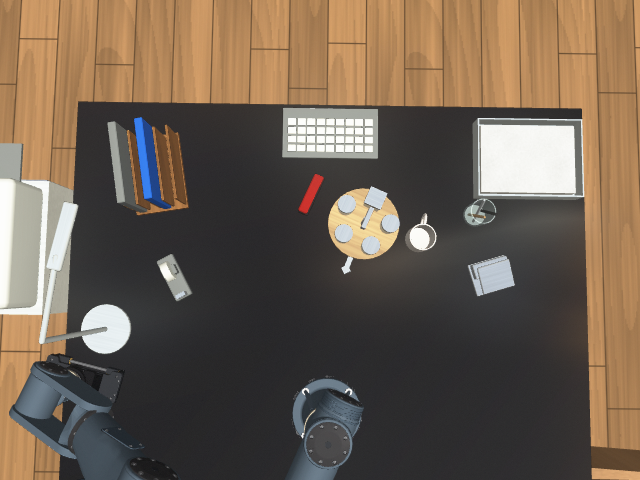

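View pics/scene0.png

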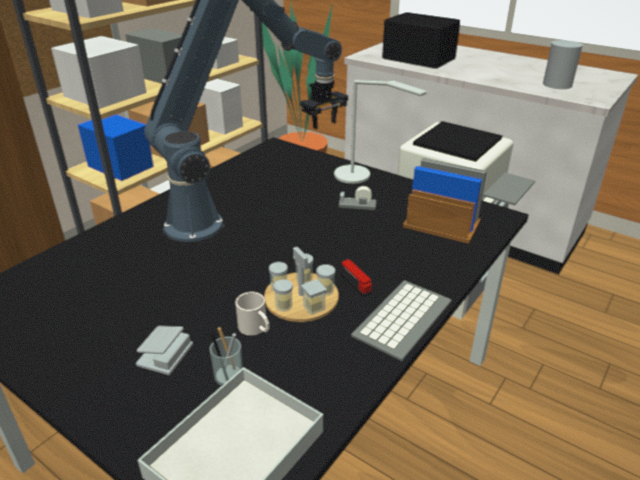

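```bash
python3 - <<'E'
from h import *
c=cap('top'); f=c['frame']
cr=f[175:285,315:415]; cv2.imwrite('pics/crop0.png',cv2.resize(cr,None,fx=5.4,fy=5.4,interpolation=cv2.INTER_CUBIC)[:,:,::-1])
h=cv2.cvtColor(f,cv2.COLOR_RGB2HSV).astype(int)
roi=np.zeros(f.shape[:2],bool); roi[180:265,322:404]=1
m=roi&(f.max(2)>90)&(f[:,:,0].astype(int)-f[:,:,2]>35)
p=np.argwhere(m)[:,::-1]; hull=cv2.convexHull(p.astype(np.int32))
w=np.array([ray(c,q[0],.024)[:2] for q in hull])
A=np.c_[2*w,np.ones(len(w))]; s=np.linalg.lstsq(A,(w**2).sum(1),rcond=None)[0]
print('center',s[:2],'r',np.sqrt(s[2]+s[:2]@s[:2]))
C=s[:2]
# pointer: bright gray pixels beyond rim
roi=np.zeros(f.shape[:2],bool); roi[250:280,330:365]=1
ys,xs=np.nonzero(roi&(f.min(2)>110))
W=np.array([ray(c,(x,y),.003)[:2] for x,y in zip(xs,ys)])
r=np.linalg.norm(W-C,axis=1); W=W[(r>.115)]; d=W-C
print('pointer ang',np.degrees(np.arctan2(*d.mean(0)[::-1])),len(W),r.max())
for k in('square_jar','handle'):
    for o in finder.outline_of('top',k)[:2]:
        q=np.argwhere(o['pixels'])[:,::-1]; print(k,o['confidence'],len(q),q.mean(0),[ray(c,q.mean(0),z)[:2].round(4) for z in(.102,.175)])
print([proj(c,(*C,z)) for z in (.024,.102,.175)])
E
```

```text
center [ 0.59130077 -0.08748593] r 0.12257498216621354
pointer ang 170.51420753041765 152 0.17516811272326852
square_jar 0.54 329 [374.72036474 198.46808511] [array([ 0.6383, -0.131 ]), array([ 0.6267, -0.1242])]
[array([358.11210941, 217.45251229]), array([359.81196996, 214.17015341]), array([361.55562617, 210.80322697])]
```

View pics/crop0.png

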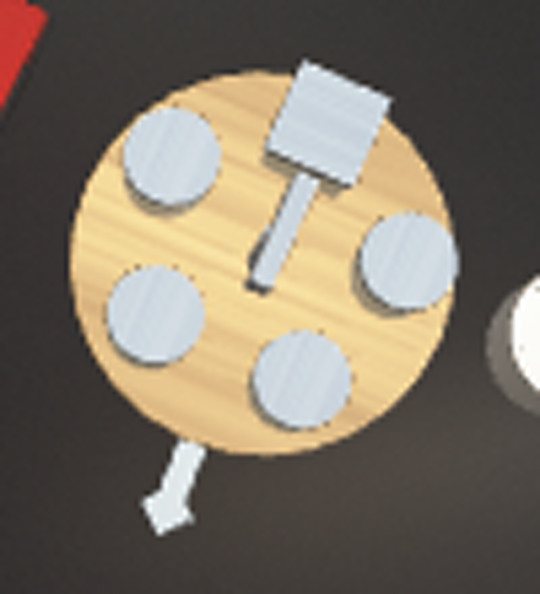

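```bash
python3 - <<'E'
from h import *
c=cap('top'); f=c['frame'].astype(int)
u=lambda x,y:((x+.5)/5.4-.5+315,(y+.5)/5.4-.5+175)
wood=(f[:,:,0]-f[:,:,2]>30)&(f.max(2)>90)&(f[:,:,1]>.6*f[:,:,0])
roi=np.zeros(wood.shape,bool); roi[184:264,324:402]=1
n,l,st,_=cv2.connectedComponentsWithStats((wood&roi).astype(np.uint8)); m=l==1+st[1:,4].argmax()
hull=cv2.convexHull(np.argwhere(m)[:,::-1].astype(np.int32))
w=np.array([ray(c,q[0],.024)[:2] for q in hull])
s=np.linalg.lstsq(np.c_[2*w,np.ones(len(w))],(w**2).sum(1),rcond=None)[0]
print('fit',s[:2],np.sqrt(s[2]+s[:2]@s[:2]),'hand',ray(c,u(264,263),.024))
C=s[:2]; ang=lambda d:np.degrees(np.arctan2(d[1],d[0]))
roi=np.zeros(wood.shape,bool); roi[250:280,330:365]=1
ys,xs=np.nonzero(roi&(f.min(2)>110)); W=np.array([ray(c,q,.003)[:2] for q in zip(xs,ys)])
r=np.linalg.norm(W-C,axis=1); W=W[(r>.113)]; print('ptr mean',ang(W.mean(0)-C),len(W),r.max())
q,v=W.mean(0),np.linalg.svd(W-W.mean(0))[2][0]; print('pca',ang(v)%180)
P=[ray(c,u(*p),.003)[:2] for p in((193,440),(162,535))]; print('ptr hand',ang(P[1]-P[0]),ang(P[1]-C))
L=np.array([ray(c,u(*p),.102)[:2] for p in((305,61),(391,99),(350,187),(266,153))]); print('lid',L.mean(0),ang(L.mean(0)-C),np.linalg.norm(L.mean(0)-C),[ang(L[(i+1)%4]-L[i])%90 for i in range(4)])
B=[ray(c,u(*p),.175)[:2] for p in((262,284),(309,174))]; print('bar',B,np.mean(B,0),ang(B[1]-B[0]))
E
```

```text
fit [ 0.57341362 -0.10307872] 0.10953702685283812 hand [ 0.57345178 -0.10408474  0.024     ]
ptr mean 159.6165103451672 98 0.16258371013215583
pca 159.54048196519872
ptr hand 162.4211841878656 160.47834436118592
lid [ 0.64054947 -0.1328017 ] -23.880358580122056 0.07342122842938122 [np.float64(66.56726029044377), np.float64(65.48365366751736), np.float64(68.44803713519498), np.float64(67.60411388853719)]
bar [array([ 0.54520994, -0.09212347]), array([ 0.60292723, -0.11618252])] [ 0.57406858 -0.104153  ] -22.628470795917515
```

The manual's scale: shifts go in shares of 0.5 m and turns go in shares of 90 degrees. Converting my numbers, -0.19 m / 0.5 = -0.38, -0.165 m / 0.5 = -0.33.

>>> play_rows(
  motion=[
    [[-0.03,-0.03,0,0,0,0],[-0.08,-0.08,0,0,0,0],[-0.13,-0.13,0,0,0,0],[-0.18,-0.18,0,0,0,0],[-0.23,-0.23,0,0,0,0],[-0.28,-0.28,0,0,0,0],[-0.33,-0.33,0,0,0,0],[-0.38,-0.38,0,0,0,0]],
  ],
  fingers=0.087,
)

```text
time_s: 1.97
position: [0.2877, 0.3766, 0.2398]
tcp_rot: [[-0.972, 0.235, 0.001], [0.235, 0.972, 0.0], [-0.0, 0.001, -1.0]]
force: [0.9, 1.3, 0.2]
opening: 0.999
grasp_force: 0.0
```

In the tool's units: -0.2 m / 0.5 = -0.4, -0.175 m / 0.5 = -0.35.

>>> play_rows(
  motion=[
    [[-0.05,-0.05,0,0,0,0],[-0.1,-0.1,0,0,0,0],[-0.15,-0.15,0,0,0,0],[-0.2,-0.2,0,0,0,0],[-0.25,-0.25,0,0,0,0],[-0.3,-0.3,0,0,0,0],[-0.35,-0.35,0,0,0,0],[-0.4,-0.4,0,0,0,0]],
  ],
)

```text
time_s: 2.63
position: [0.4351, 0.1349, 0.2399]
tcp_rot: [[-0.972, 0.236, 0.001], [0.236, 0.972, 0.0], [-0.001, 0.0, -1.0]]
force: [0.8, 0.2, 0.0]
opening: 1.002
grasp_force: 0.0
```

In the tool's units: -0.2005 m / 0.5 = -0.401, -0.1918 m / 0.5 = -0.3836, 9.4 degrees / 90 = 0.1044.

>>> play_rows(
  motion=[
    [[-0.05,-0.05,0,0,0,0.0111],[-0.1,-0.1,0,0,0,0.0333],[-0.15,-0.15,0,0,0,0.0556],[-0.2,-0.21,0,0,0,0.0778],[-0.25,-0.26,0,0,0,0.0944],[-0.3,-0.31,0,0,0,0.1044],[-0.35,-0.366,0,0,0,0.1044],[-0.3836,-0.401,0,0,0,0.1044]],
  ],
)

```text
time_s: 3.3
position: [0.5754, -0.1072, 0.2398]
tcp_rot: [[-0.92, 0.393, 0.002], [0.393, 0.92, -0.002], [-0.003, -0.001, -1.0]]
force: [0.1, -0.1, 0.3]
opening: 0.999
grasp_force: 0.0
```

```bash
cat > st.py <<'E'
from h import *
s=bot.read_state(); R=np.array(s['tcp_rot']); p=np.array(s['position'])
print('t',s['time_s'],'p',p.round(4),'yaw_y',np.degrees(np.arctan2(R[1,1],R[0,1])).round(2),'q',np.round(s['joint_positions'],1),'F',np.round(s['force'],1),'M',np.round(s['moment'],2),'open',round(s['opening']*87,1),'g',s['grasp_force'])
print('to centre, tool', (R.T@(np.array([.5735,-.1035,.157])-p)).round(4))
E
python3 st.py
```

```text
t 3.3 p [ 0.5754 -0.1072  0.2398] yaw_y 66.87 q [-21.5  27.1  88.   -0.1  64.7 -88.3] F [ 0.1 -0.1  0.3] M [ 0.03 -0.05  0.02] open 86.9 g 0.0
to centre, tool [0.0034 0.0027 0.0828]
```

In the tool's units: 0.083 m / 0.5 = 0.166, 0.0034 m / 0.5 = 0.0068.

>>> play_rows(
  motion=[
    [[0.003,0.002,0.03,0,0,0],[0.0068,0.0054,0.07,0,0,0],[0.0068,0.0054,0.11,0,0,0],[0.0068,0.0054,0.14,0,0,0],[0.0068,0.0054,0.16,0,0,0],[0.0068,0.0054,0.166,0,0,0],[0.0068,0.0054,0.166,0,0,0],[0.0068,0.0054,0.166,0,0,0]],
  ],
)

```text
time_s: 3.97
position: [0.572, -0.0999, 0.1572]
tcp_rot: [[-0.92, 0.391, 0.001], [0.391, 0.92, -0.0], [-0.001, 0.0, -1.0]]
force: [0.6, -0.1, 0.2]
opening: 1.0
grasp_force: 0.0
```

```bash
python3 st.py; python3 -c "
from h import *
cv2.imwrite('pics/s1.png',cv2.resize(cap('scene')['frame'][220:340,220:380],(800,600),interpolation=cv2.INTER_CUBIC)[:,:,::-1])"
```

```text
t 3.9667 p [ 0.572  -0.0999  0.1572] yaw_y 66.99 q [-20.9  32.9  93.   -0.   54.  -87.9] F [ 0.6 -0.1  0.2] M [ 0.01 -0.02  0.03] open 87.0 g 0.0
to centre, tool [-0.0028 -0.0028  0.0002]
```

View pics/s1.png

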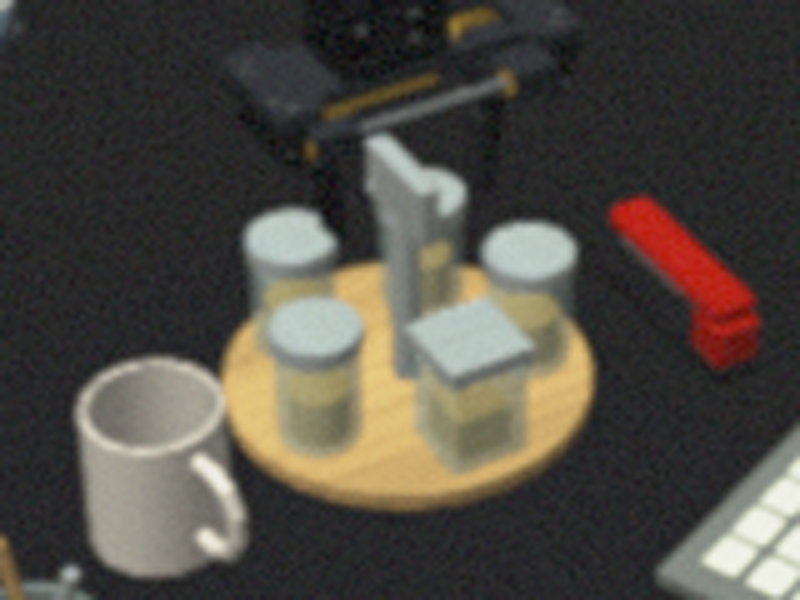

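The picture shows the fingers straddling the upright bar (crop ~(400,180)), clear of the jars. I'll correct the small offset and close.

In the tool's units: -0.0028 m / 0.5 = -0.0056, 0.002 m / 0.5 = 0.004.

>>> play_rows(
  motion=[
    [[-0.0056,-0.0056,0.004,0,0,0],[-0.0056,-0.0056,0.004,0,0,0],[-0.0056,-0.0056,0.004,0,0,0]],
  ],
)

```text
time_s: 4.27
position: [0.5734, -0.1038, 0.1551]
tcp_rot: [[-0.92, 0.391, 0.001], [0.391, 0.92, -0.001], [-0.001, -0.0, -1.0]]
force: [-1.6, 0.4, -0.4]
opening: 1.001
grasp_force: 0.0
```

>>> play_rows(
  motion=[
    [[0,0,0,0,0,0],[0,0,0,0,0,0],[0,0,0,0,0,0],[0,0,0,0,0,0],[0,0,0,0,0,0],[0,0,0,0,0,0],[0,0,0,0,0,0],[0,0,0,0,0,0]],
  ],
  fingers=0,
)

```text
time_s: 4.93
position: [0.5729, -0.1034, 0.1545]
tcp_rot: [[-0.92, 0.391, -0.0], [0.391, 0.92, 0.0], [0.0, -0.0, -1.0]]
force: [0.6, -0.1, 0.0]
opening: 0.477
grasp_force: 0.0
```

```bash
python3 st.py
```

```text
t 4.9333 p [ 0.5729 -0.1034  0.1545] yaw_y 66.98 q [-21.2  33.2  92.9  -0.   53.9 -88.2] F [ 0.6 -0.1  0. ] M [ 0.04  0.01 -0.02] open 41.5 g 0.0
to centre, tool [-0.0006  0.0001 -0.0025]
```

>>> play_rows(
  motion=[
    [[0,0,0,0,0,0],[0,0,0,0,0,0],[0,0,0,0,0,0],[0,0,0,0,0,0],[0,0,0,0,0,0],[0,0,0,0,0,0],[0,0,0,0,0,0],[0,0,0,0,0,0]],
  ],
)

```text
time_s: 5.6
position: [0.5724, -0.1049, 0.1549]
tcp_rot: [[-0.921, 0.39, -0.001], [0.39, 0.921, -0.003], [0.0, -0.003, -1.0]]
force: [-3.3, -4.0, 2.7]
opening: 0.163
grasp_force: 41.1
```

```bash
python3 st.py
```

```text
t 5.6 p [ 0.5724 -0.1049  0.1549] yaw_y 67.02 q [-21.3  33.2  92.9  -0.2  53.9 -88.2] F [-3.3 -4.   2.7] M [-0.63  0.39  0.07] open 14.2 g 41.120982406282565
to centre, tool [-0.0005  0.0017 -0.0021]
```

In the tool's units: -0.0015 m / 0.5 = -0.003, 20 degrees / 90 = 0.2222.

>>> play_rows(
  motion=[
    [[0,-0.003,0,0,0,0.0111],[0,-0.003,0,0,0,0.0444],[0,-0.003,0,0,0,0.0889],[0,-0.003,0,0,0,0.1333],[0,-0.003,0,0,0,0.1778],[0,-0.003,0,0,0,0.2111],[0,-0.003,0,0,0,0.2222],[0,-0.003,0,0,0,0.2222]],
  ],
)

```text
time_s: 6.27
position: [0.5727, -0.1044, 0.1548]
tcp_rot: [[-0.731, 0.682, 0.001], [0.682, 0.731, 0.001], [-0.0, 0.001, -1.0]]
force: [0.6, 2.5, 3.3]
opening: 0.156
grasp_force: 41.0
```

```bash
python3 st.py
```

```text
t 6.2667 p [ 0.5727 -0.1044  0.1548] yaw_y 46.96 q [-21.3  33.2  92.9   0.1  53.9 -68.3] F [0.6 2.5 3.3] M [ 0.12 -0.03 -0.06] open 13.6 g 40.99274948228185
to centre, tool [ 0.      0.0012 -0.0022]
```

In the tool's units: 40 degrees / 90 = 0.4444.

>>> play_rows(
  motion=[
    [[0,0,0,0,0,0.0333],[0,0,0,0,0,0.1],[0,0,0,0,0,0.1667],[0,0,0,0,0,0.2333],[0,0,0,0,0,0.3],[0,0,0,0,0,0.3667],[0,0,0,0,0,0.4222],[0,0,0,0,0,0.4444]],
  ],
)

```text
time_s: 6.93
position: [0.574, -0.1037, 0.1549]
tcp_rot: [[-0.118, 0.993, 0.004], [0.993, 0.118, 0.002], [0.001, 0.004, -1.0]]
force: [4.4, 4.8, 0.1]
opening: 0.162
grasp_force: 41.0
```

In the tool's units: 40 degrees / 90 = 0.4444.

>>> play_rows(
  motion=[
    [[0,0,0,0,0,0.0333],[0,0,0,0,0,0.1],[0,0,0,0,0,0.1667],[0,0,0,0,0,0.2333],[0,0,0,0,0,0.3],[0,0,0,0,0,0.3667],[0,0,0,0,0,0.4222],[0,0,0,0,0,0.4444]],
  ],
)

```text
time_s: 7.6
position: [0.5755, -0.104, 0.1548]
tcp_rot: [[0.548, 0.836, 0.007], [0.836, -0.548, 0.001], [0.005, 0.005, -1.0]]
force: [6.9, 3.7, -1.2]
opening: 0.162
grasp_force: 41.0
```

In the tool's units: 40 degrees / 90 = 0.4444.

>>> play_rows(
  motion=[
    [[0,0,0,0,0,0.0333],[0,0,0,0,0,0.1],[0,0,0,0,0,0.1667],[0,0,0,0,0,0.2333],[0,0,0,0,0,0.3],[0,0,0,0,0,0.3667],[0,0,0,0,0,0.4222],[0,0,0,0,0,0.4444]],
  ],
)

```text
time_s: 8.27
position: [0.5763, -0.1052, 0.1549]
tcp_rot: [[0.958, 0.288, 0.009], [0.288, -0.958, -0.001], [0.008, 0.003, -1.0]]
force: [7.1, 0.1, -1.7]
opening: 0.157
grasp_force: 40.5
```

```bash
python3 st.py
```

```text
t 8.2667 p [ 0.5763 -0.1052  0.1549] yaw_y -73.25 q [-21.3  33.3  92.7   0.2  53.5  51.8] F [ 7.1  0.1 -1.7] M [ 0.21 -0.75  0.25] open 13.7 g 40.476639405533206
to centre, tool [-0.0022 -0.0024 -0.0021]
```

In the tool's units: 37 degrees / 90 = 0.4111.

>>> play_rows(
  motion=[
    [[0,0,0,0,0,0.0333],[0,0,0,0,0,0.1],[0,0,0,0,0,0.1667],[0,0,0,0,0,0.2333],[0,0,0,0,0,0.3],[0,0,0,0,0,0.3556],[0,0,0,0,0,0.3944],[0,0,0,0,0,0.4111]],
  ],
)

```text
time_s: 8.93
position: [0.5763, -0.1066, 0.1549]
tcp_rot: [[0.939, -0.345, 0.009], [-0.345, -0.939, -0.003], [0.009, 0.0, -1.0]]
force: [7.6, -2.5, -3.5]
opening: 0.156
grasp_force: 40.3
```

```bash
python3 st.py; python3 -c "
from h import *
a=cap('top')['frame'][175:285,315:415]; b=cap('scene')['frame'][220:340,220:380]
cv2.imwrite('pics/t2.png',cv2.resize(a,None,fx=5.4,fy=5.4,interpolation=cv2.INTER_CUBIC)[:,:,::-1])
cv2.imwrite('pics/s2.png',cv2.resize(b,(800,600),interpolation=cv2.INTER_CUBIC)[:,:,::-1])"
```

```text
t 8.9333 p [ 0.5763 -0.1066  0.1549] yaw_y -110.16 q [-21.4  33.3  92.7   0.   53.5  88.7] F [ 7.6 -2.5 -3.5] M [-0.3  -0.76  0.1 ] open 13.6 g 40.33990243214248
to centre, tool [-0.0036 -0.0019 -0.0021]
```

View pics/t2.png

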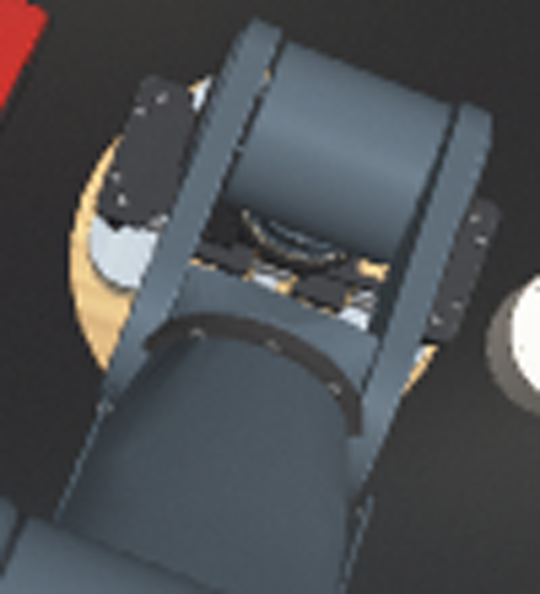

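View pics/s2.png

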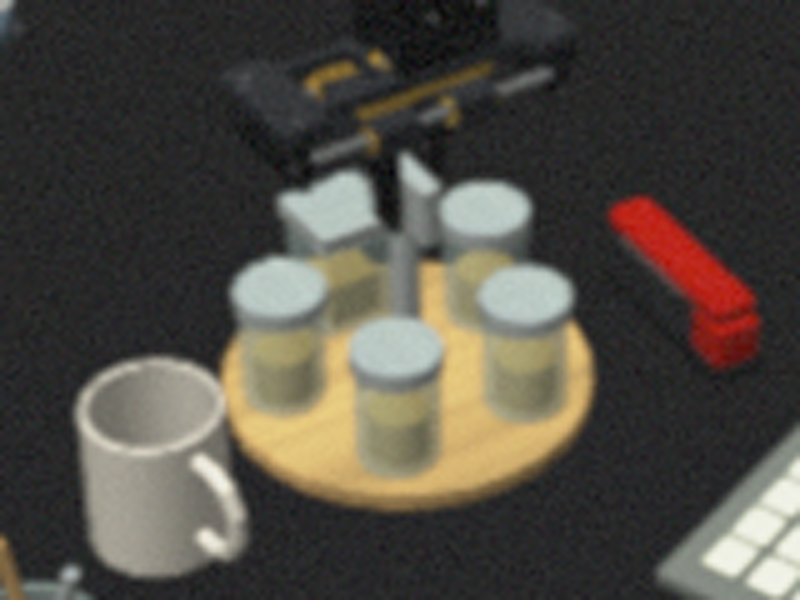

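```bash
python3 - <<'E'
from h import *
from scipy.optimize import least_squares
c=cap('scene'); u=lambda p:((p[0]+.5)/5-.5+220,(p[1]+.5)/5-.5+220)
def fit(pts,g):
    W=np.array([ray(c,u(p),.102)[:2] for p in pts])
    def res(x,full=0):
        a=np.radians(x[2]+72*np.arange(0,5)); T=x[:2]+.074*np.c_[np.cos(a),np.sin(a)]
        D=np.linalg.norm(W[:,None]-T[None],axis=2); return (W-T[D.argmin(1)]).ravel()
    s=least_squares(res,[.5735,-.1035,g]); print(s.x.round(4),'rms mm',1e3*np.sqrt(np.mean(s.fun**2)), s.fun.round(4))
fit([(291,238),(315,327),(528,250),(471.5,337)],-23)
fit([(280,284),(396,344),(526,291),(486,207)],160)
# pointer, weighted centroids of radial slices in first top picture
f=cv2.imread('pics/top0.png').astype(float).min(2); t=cap('top'); C=np.array([.5735,-.1035])
for C in (C,C+[.001,0],C+[0,.001]):
  out=[]
  for r in np.arange(.118,.164,.003):
    a=np.radians(np.arange(145,175,.25)); P=np.array([proj(t,(C[0]+r*np.cos(q),C[1]+r*np.sin(q),.004)) for q in a]).astype(np.float32)
    v=cv2.remap(f,P[:,0].reshape(1,-1),P[:,1].reshape(1,-1),cv2.INTER_LINEAR)[0]; v=np.clip(v-75,0,None); out.append(np.degrees((v*a).sum()/v.sum()))
  print(np.round(out,1),np.mean(out))
E
```

```text
[  0.5736  -0.1062 -22.972 ] rms mm 0.7227404302081332 [-0.      0.0005 -0.0006 -0.0002 -0.0009  0.0003  0.0015 -0.0005]
[ 5.71900e-01 -1.03100e-01  1.59253e+02] rms mm 0.427442866128586 [-0.0006  0.0001  0.0004 -0.0004 -0.0001  0.0007  0.0003 -0.0003]
[159.3 159.4 159.4 159.4 159.5 159.2 159.2 159.5 159.3 159.5 159.5 159.4
 159.2 159.4 159.3 159.5] 159.3828482509673
[159.5 159.6 159.6 159.5 159.6 159.5 159.4 159.5 159.6 159.5 159.6 159.6
 159.4 159.4 159.5 159.6] 159.52067847169698
[159.8 159.9 159.8 159.8 159.9 159.6 159.7 159.9 159.7 159.8 159.8 159.8
 159.6 159.7 159.7 159.9] 159.77269199756495
```

In the tool's units: 0.3 degrees / 90 = 0.0033.

>>> play_rows(
  motion=[
    [[0,0,0,0,0,0.0033],[0,0,0,0,0,0.0033],[0,0,0,0,0,0.0033],[0,0,0,0,0,0.0033],[0,0,0,0,0,0.0033],[0,0,0,0,0,0.0033]],
  ],
)

```text
time_s: 9.63
position: [0.5763, -0.1065, 0.1549]
tcp_rot: [[0.938, -0.347, 0.009], [-0.347, -0.938, -0.003], [0.009, -0.0, -1.0]]
force: [7.2, -2.6, -4.4]
opening: 0.164
grasp_force: 40.3
```

```bash
python3 st.py; python3 -c "
from rig import bot
print(bot.hand_in())"
```

```text
t 9.6333 p [ 0.5763 -0.1065  0.1549] yaw_y -110.31 q [-21.4  33.3  92.7   0.   53.5  88.9] F [ 7.2 -2.6 -4.4] M [-0.31 -0.76 -0.03] open 14.3 g 40.30392701074561
to centre, tool [-0.0036 -0.0019 -0.0021]
the job is handed in; nothing more can be done
None
```

The job is handed in: one grip turned the carousel about 177° clockwise, the square jar sits over the pointer to within about 0.5° by camera estimate, and the gripper is still closed on the handle.

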